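# Stow the washed slicer insert, then show the worn one to the phone

### The job

We are putting the slicer set in order: first lay the washed blade insert (blue tab) from the drying mat flat in an empty pocket of the grey storage tray, with its tab end in the pocket's notch, and let go of it. Then slide the green catch on the slicer fully outwards, lift the worn insert (red tab) out of the slicer and show its underside to the phone, so that I can photograph the bent tooth for the spare-part order: the middle of the insert straight in front of the phone's front camera and about 15 cm from it, the insert parallel to the screen and lengthways with the phone. Finish while holding it still there in the gripper; do not drop either insert, do not touch the phone or its stand, and leave the other things where they are.

Things in the scene. Friction and masses are not known exactly. Their poses are not given: they have to be found in the camera images.
- washed_insert: Blade insert to stow, BLUE tab: white frame with steel blade plate, 116 x 56 x 7 mm, about 0.07 kg. Origin: centre of the frame's underside; z up out of the top face; x along its length, away from the tab. An ear 26 mm wide, 7 mm thick reaches out at the -x end to x = -86 mm. Lies flat, top up, on the drying mat, tab roughly towards the robot.
- washed_tab (a point): Middle of the blue insert's upright finger tab, at x = -73, y = 0, z = 19 mm of the insert's frame. The tab stands on the ear: 22 mm long (x), 11 mm thick (y; pinch it across this), from 7 to 31 mm above the underside.
- worn_insert: Blade insert to show: RED tab, julienne comb; same shape, size, origin and axes as the blue one. Starts seated in the slicer's pocket, underside 83 mm above the worktop, tab towards the robot, held down by the green catch. About 2.5 mm play a side, 9 mm deep: lift it straight up by 15 mm or more before moving aside.
- worn_tab (a point): Middle of the red insert's upright finger tab, same place and size as on the blue insert (x = -73, y = 0, z = 19 mm of its frame).
- stowed_insert: Third insert of the same shape and size, YELLOW tab, grater plate; already stowed in pocket_2 of the tray, leave it there. Origin: centre of its underside.
- tray: Grey storage tray, fixed, left or right on the worktop; three pockets side by side along its y, 66 mm apart, each 121 x 61 mm (2.5 mm play a side), floor 4 mm and wall tops 13 mm above the worktop. The -x wall of each has in its middle a notch 29 mm wide for the ear (x of insert and tray point the same way). Origin: on the worktop under the middle pocket; z up.
- pocket_0 (a point): Centre of the floor of the pocket at the tray's -y end (empty); axes as the tray's. An insert that is home has its origin at this point.
- pocket_1 (a point): The same for the middle pocket (empty).
- pocket_2 (a point): The same for the pocket at the tray's +y end (the yellow insert lies in it).
- slicer: Vegetable slicer, fixed, on the side where the tray is not: clear container under a white deck of 280 x 132 mm, deck top 92 mm above the worktop, ramp and green grip bow at the +x end. Origin: on the worktop below the centre of the pocket in which the red insert sits; x along the slicer, away from the robot, z up.
- catch (a joint): Slide catch of the slicer, in m: 0 to 0.003 closed (its nose reaches 7 mm over the red insert's long edge, 2 mm above it), 0.015 fully out, insert free. It slides along the slicer's +y; friction about 1.5 N, no spring, it stays where it is left.
- catch_grip (a point): Middle of the catch's upright green grip: x = 0, y = 45 mm plus the catch value in the slicer's frame, 104 mm above the worktop. The grip is 10 mm thick along y (pinch it so, or push it towards +y), 26 mm long along x, its top 113 mm and its foot plate 95 mm above the worktop.
- phone_stand: Aluminium phone stand, fixed, 130 x 78 mm, at the back middle of the worktop; origin on the worktop under its centre. Carries the phone.
- phone: Black phone 150 x 72 x 8 mm lying back on the stand, 22 degrees from level, screen up towards the robot. Origin: middle of its back; x along its length to its upper (far) end, y across, z straight out of the screen (upwards and towards the robot).
- phone_camera (a point): The front camera, in the screen's face near the phone's upper end, 80 mm above the worktop; axes as the phone's, it looks along +z. Shown right, the red insert's origin is at x = 0, y = 0, z = 150 mm of this frame, its z and x axes along the phone's, the gripper (tilted 22 degrees) on the side away from the phone.
- mat: Grey drying mat, fixed, 190 x 150 mm, its top 4 mm above the worktop; origin under its centre.
- fork: Steel fork, 206 mm, lying at the front left; leave it.
- teaspoon: Steel teaspoon, 139 mm, beside the fork; leave it.
- notebook: Ring-bound notebook, 148 x 109 x 13 mm, at the front right; leave it.
- pencil: Green pencil, 136 mm, on the notebook; leave it.
There are look-alikes about, which are no part of the job. Leave any pink look-alike of the washed_insert alone.

How it is judged:
By the outcome, as a careful person would: the job done as asked, in the order asked, and still so for the second after the job is handed in, while the arm keeps its last pose, push and grip.
It also fails if it takes over 61 s, if anything falls off the work surface, if the arm or the gripper's body presses on something with over 40 N, if the wrist force passes 120 N, or if a joint passes its speed limit or range.

### The arm

A 7-joint arm with a two-finger parallel gripper is mounted at the origin on a cart in front of the work surface, level with it; the furniture and walls round the work are solid. World frame = base frame: x ahead of the robot, y to its left, z up, the work surface at z = 0. Lengths are in mm, angles in rad, forces in N, time in s.
With the tool pointing down it reaches from about 350 to 900 mm from the base axis. Payload 8.1 kg.
Tool frame: the origin (TCP) lies on the centre line of the jaws, within the pads' length; the fingertips stand 17 mm ahead of it and the grasp point (between the pads) lies 2 mm behind it (manip.tcp_to_tips is the distance from the TCP to the fingertips, in mm); z points along the fingers, y is the line along which they close (so a half turn about z gives the same grasp; the last joint's range is limited). The gripper opens to 92 mm and grips with 3 to 60 N. Pads are 19 mm wide; open, the fingers measure 130 mm over their backs; the gripper's body (75 mm by 190 mm) begins 47 mm behind the grasp point.
Start: joints at [-1.226, 0.434, 0.025, 1.573, -0.012, 1.134, -0.075], TCP at [270.642, 563.377, 243.742] pointing down, gripper open.
Joint ranges: [-2.62, 2.62], [-0.44, 2.09], [-1.27, 1.32], [0.08, 2.57], [-1.32, 4.46], [0.12, 2], [-2.74, 2.74]. Speed limits (rad/s): [2.22, 2.22, 3.01, 3.01, 3.14, 3.14, 3.14].

### API

Orientations are given as a unit quaternion [w, x, y, z].
In Python, from station import manip, vision gives the robot as it stands. The module is installed in compiled form; this text tells all that it offers.
- The arm moves only by the tool send_rows, never from a script. Its argument "commands" is a list of rows, each an object with "dp": the shift along the tool's x, y, z in mm, a list of three; "rotation": the turn, a rotation vector about the tool's x, y, z in rad, a list of three; "jaw": the opening in per cent of the stroke, from 0 (shut) to 100 (fully open). In form: [{"dp": [dx, dy, dz], "rotation": [ax, ay, az], "jaw": jaw}, ...]. A call has exactly 8 rows; each row shifts and turns the commanded pose from where the row before left it, along the tool's axes as they then stand; what a row does not reach is not made up. A row lasts 1/8 s, in which the tool goes at most 62.5 mm and 10.7 degrees, less where a joint would pass 70% of its speed; a pose out of reach is approached as far as the arm can. A call is refused whole if a number of a shift passes 62.5 or a number of a turn 0.188, either way. A call with a gripper value outside its range is refused whole. The fingers move at their own pace and stop on an object; "squeeze" is the grip in N (left out, the last holds). Time passes only in rows, so rows that do not move let the fingers close, or fill a call up. It gives the time, the measured TCP pose, the force, the opening and the grip force at its end, in the units of the state.
- manip.state(): the state, without advancing time (a new reading comes with each control period).
- vision.get_image(name): name is "scene" or "top"; returns a dict with "frame" (400x640x3 uint8, red, green, blue), "mtx" (3x3 intrinsics, pixels), "distortion" ([k1, k2, p1, p2, k3] as OpenCV has them; the pictures are not rectified), "extrinsics" (4x4, takes a point from world to camera coordinates). Camera axes: x right, y down, z forward; pixel columns grow to the right and rows downward; lengths in mm; the calibration is good to about 2 mm. A picture is of the moment at which its call begins. There is no depth.
- manip.hand_in(): hands the job in; it is judged then, once.
The state is a dict: "time_s": time; "qpos": joint angles; "joint_vel": joint speeds; "joint_efforts": joint torques, N m; "ee_pos": TCP position; "tool_rot": TCP orientation; "ft_force": force on the tool from outside, world axes, zero at the start; "ft_torque": the same for the moment, N m; "gripper_width": opening from 0.0 (shut) to 1.0 (fully open); "grasp_force": force on a finger pad.
Only numpy, scipy, OpenCV 4.12 (cv2) and the standard library are available. Lean on these libraries where they do the work, as an engineer would, in place of code of your own. Each camera call takes 0.05 s, during which the arm holds its last target. There are 200 camera calls.

## Working session

There is one attempt and no reset: what is moved stays moved. The work goes in short steps, Python scripts to look and compute and a tool call to move; the robot and the scene stay as the last step left them, time stands still between calls to the robot, and variables do not carry over. Pictures are saved under pics/ and viewed, at most 10 in all, crops included, and the job is handed in when it is done.

Besides the shell and the picture viewer there is one more tool, called after ">>>" by a JSON object that holds its "fn" and its "kwargs", one argument or row to a line. send_rows: Moves the arm, as the interface text tells. Its arguments: {"type":"object","properties":{"commands":{"type":"array"},"squeeze":{"type":"number"}},"required":["commands"]}

```bash
mkdir -p pics; python3 - <<'E'
from station import manip, vision
import cv2, numpy as np
for n in ("scene","top"):
    d=vision.get_image(n)
    cv2.imwrite(f"pics/{n}0.png",cv2.resize(d["frame"][:,:,::-1],(800,500)))
    print(n,np.round(d["mtx"],1).tolist(),d["distortion"],np.round(d["extrinsics"],3).tolist())
s=manip.state();print(s, manip.tcp_to_tips)
E
```

```text
scene [[460.3, 0.0, 323.4], [0.0, 460.3, 199.2], [0.0, 0.0, 1.0]] [-0.08786822  0.          0.          0.          0.        ] [[-0.841, -0.541, 0.022, 429.205], [-0.239, 0.335, -0.911, 258.579], [0.486, -0.771, -0.411, 1021.92], [0.0, 0.0, 0.0, 1.0]]
top [[486.8, 0.0, 326.3], [0.0, 486.8, 200.7], [0.0, 0.0, 1.0]] [-0.12491288  0.          0.          0.          0.        ] [[0.15, -0.989, -0.006, -198.388], [-0.942, -0.142, -0.303, 551.677], [0.299, 0.051, -0.953, 1511.202], [0.0, 0.0, 0.0, 1.0]]
{'time_s': 0.1, 'qpos': array([-1.22562226,  0.43511315,  0.0249876 ,  1.57400113, -0.011577  ,
        1.13401041, -0.07507543]), 'joint_vel': array([-0.00071906, -0.00187229,  0.0009478 , -0.0028527 ,  0.00060173,
       -0.00016791, -0.00041551]), 'joint_efforts': array([ 4.07083542e-03, -6.69126964e+01,  9.88688618e-01, -3.15144575e+01,
       -6.04115054e-02,  3.74963880e-02,  7.60179887e-05]), 'ee_pos': array([270.47149961, 562.96224056, 243.050481  ]), 'tool_rot': array([-7.88669084e-05,  2.22044536e-01,  9.75036278e-01, -6.89287136e-04]), 'ft_force': array([0.02002091, 0.55101898, 0.2806183 ]), 'ft_torque': array([-0.00642044, -0.0130784 ,  0.04764049]), 'grasp_force': 0.0, 'gripper_width': 0.9987875588253213} 17.0
```

View pics/scene0.png

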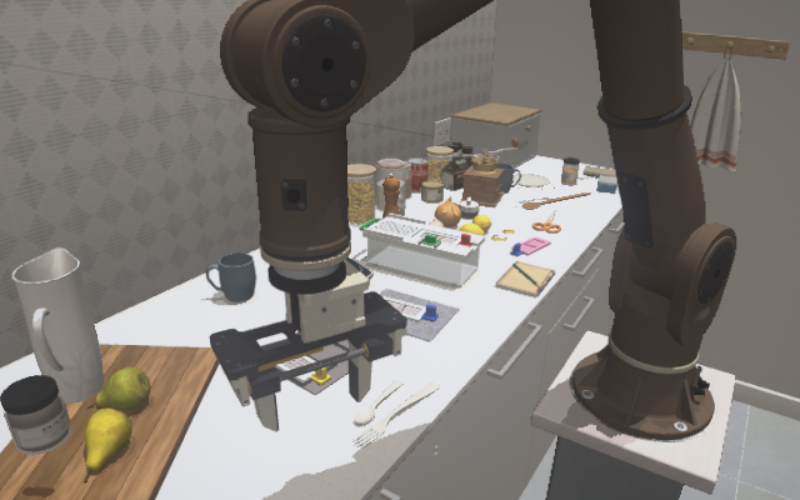

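View pics/top0.png

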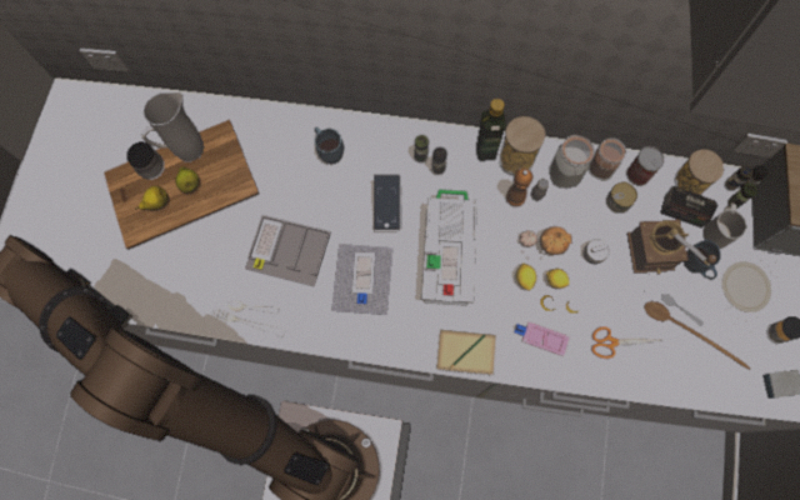

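Candidates for the washed insert, in top picture pixels:
- The white frame with a blue tab on the grey mat at (363,280). It fits "white frame on drying mat".
- The pink item with a blue tab at (545,338). It is the pink look-alike, so I leave it alone.

I'll confirm this in an enlarged crop.

```bash
cat > h.py <<'E'
from station import manip, vision
import cv2, numpy as np
from scipy.spatial.transform import Rotation as R
def ray(d,uv):
    n=cv2.undistortPoints(np.float64(uv).reshape(-1,1,2),d["mtx"],d["distortion"]).reshape(-1,2)
    E=d["extrinsics"];Rm=E[:3,:3];c=-Rm.T@E[:3,3]
    return c,np.c_[n,np.ones(len(n))]@Rm
def plane(d,uv,z):
    c,v=ray(d,uv); return c+v*((z-c[2])/v[:,2])[:,None]
def blobs(d,lo,hi,roi,mn=6):
    x0,y0,x1,y1=roi
    hsv=cv2.cvtColor(np.ascontiguousarray(d["frame"]),cv2.COLOR_RGB2HSV)
    m=cv2.inRange(hsv,lo,hi); k=np.zeros_like(m);k[y0:y1,x0:x1]=m[y0:y1,x0:x1]
    n,l,s,c=cv2.connectedComponentsWithStats(k)
    return sorted([(int(s[i,4]),c[i],l==i) for i in range(1,n) if s[i,4]>=mn],key=lambda b:-b[0])
def tcp():
    s=manip.state();w=s["tool_rot"];return s,s["ee_pos"],R.from_quat([w[1],w[2],w[3],w[0]])
E
python3 - <<'E'
from h import *
d=vision.get_image("top");f=d["frame"]
c=cv2.resize(f[136:256,190:390,::-1],None,fx=4,fy=4,interpolation=cv2.INTER_CUBIC)
cv2.imwrite("pics/crop1.png",c)
R_=(185,130,400,260)
for n,lo,hi,z in (("blue",(105,120,60),(130,255,255),30),("red",(0,150,90),(8,255,255),105),("red2",(172,150,90),(180,255,255),105),("green",(50,120,60),(85,255,255),113),("yel",(20,130,90),(32,255,255),30)):
    for a,cc,m in blobs(d,lo,hi,R_)[:3]: print(n,a,cc.round(1),plane(d,cc,z).round(1))
hsv=cv2.cvtColor(f,cv2.COLOR_RGB2HSV)
for p in [(270,220),(240,200),(290,215),(310,160),(365,150),(340,140),(275,240)]: print(p,hsv[p[1],p[0]])
E
```

```text
blue 53 [289.1 238.4] [[443.9  -8.1  30. ]]
red 32 [359.1 231.7] [[ 482.4 -233.2  105. ]]
green 78 [346.9 208.7] [[ 549.5 -184.5  113. ]]
green 44 [361.6 154.1] [[ 744.3 -206.6  113. ]]
yel 47 [206.6 210.8] [[496.1 287.1  30. ]]
(270, 220) [155  12 125]
(240, 200) [ 0 18 99]
(290, 215) [  8  18 168]
(310, 160) [112  41  68]
(365, 150) [144   7 173]
(340, 140) [132   8 167]
(275, 240) [158   8 131]
```

View pics/crop1.png

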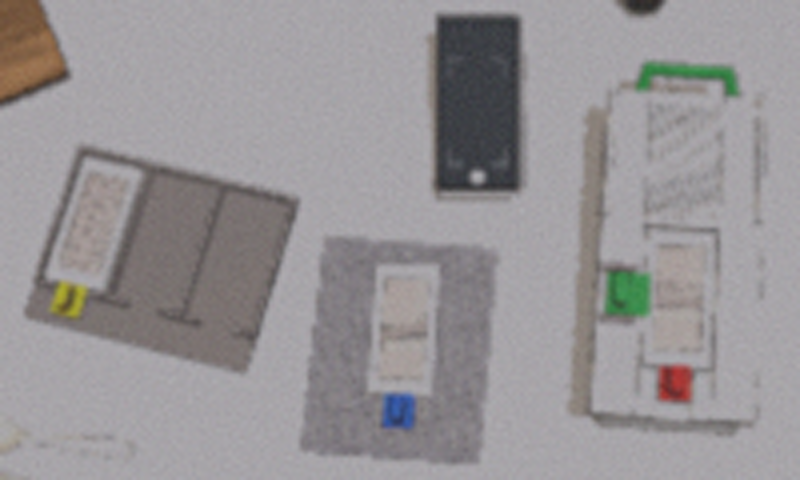

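The crop confirms it: the white insert with the blue tab lies on the mat, frame at crop (405,328) and tab at (398,411). The empty pockets are the middle and right ones. The red tab is at (675,383), the catch at (627,292), and the phone spans (437..520, 15..190).

```bash
cat >> h.py <<'E'
def sides(d,roi,fn,zs,close=9):
    """fit the 4 sides of the largest blob of mask fn(hsv) in roi; zs: heights for far,near,left,right edges"""
    x0,y0,x1,y1=roi;S=4
    im=cv2.resize(np.ascontiguousarray(d["frame"][y0:y1,x0:x1]),None,fx=S,fy=S,interpolation=cv2.INTER_CUBIC)
    m=fn(cv2.GaussianBlur(im,(7,7),0)).astype(np.uint8)*255
    m=cv2.morphologyEx(m,cv2.MORPH_OPEN,np.ones((5,5)));m=cv2.morphologyEx(m,cv2.MORPH_CLOSE,np.ones((close,close)))
    c=max(cv2.findContours(m,cv2.RETR_EXTERNAL,cv2.CHAIN_APPROX_NONE)[0],key=cv2.contourArea)
    p=(c.reshape(-1,2)+.5)/S-.5+[x0,y0]
    w0=plane(d,p,np.mean(zs))[:,:2]
    b=cv2.boxPoints(cv2.minAreaRect(w0.astype(np.float32)));ctr=b.mean(0)
    L={}
    for i in range(4):
        a,e=b[i],b[(i+1)%4];u=(e-a)/np.linalg.norm(e-a);n=np.array([-u[1],u[0]])
        t=(w0-a)@u;q=(abs((w0-a)@n)<6)&(t>.12*np.linalg.norm(e-a))&(t<.88*np.linalg.norm(e-a))
        o=(a+e)/2-ctr;k=("far" if o[0]>0 else "near") if abs(o[0])>abs(o[1]) else ("left" if o[1]>0 else "right")
        pw=plane(d,p[q],dict(zip(("far","near","left","right"),zs))[k])[:,:2]
        vx,vy,px,py=cv2.fitLine(pw.astype(np.float32),cv2.DIST_HUBER,0,.01,.01).ravel()
        ang=np.degrees(np.arctan2(vy,vx)); ang=(ang+45)%90-45
        L[k]=(np.array([px,py]),ang,len(pw))
    return L
E
python3 - <<'E'
from h import *
d=vision.get_image("top")
V=lambda im:im.max(2)
def show(n,L,off=0):
    for k,(p,a,c) in L.items(): print(n,k,p.round(1),round(a,2),c)
    lo=np.radians(np.mean([L["left"][1],L["right"][1]]));ux=np.array([np.cos(lo),np.sin(lo)]);uy=np.array([-ux[1],ux[0]])
    f,ne,l,r=[L[k][0] for k in("far","near","left","right")]
    print("  x ext",(f@ux).round(1),(ne@ux).round(1),"y ext",(l@uy).round(1),(r@uy).round(1),"centre",(ux*(f@ux+ne@ux)/2+uy*(l@uy+r@uy)/2).round(1),"yaw",np.degrees(lo).round(2))
C=lambda x,y:(190+x/4,136+y/4)
show("insert",sides(d,(275,197,307,236),lambda im:V(im)>150,(11,4,11,4)))
show("tray",sides(d,(192,168,268,232),lambda im:V(im)<138,(13,0,13,0),41))
show("phone",sides(d,(293,136,326,186),lambda im:V(im)<105,(83,28,55,55)))
show("mat",sides(d,(262,192,318,254),lambda im:V(im)<148,(4,4,4,4),121))
show("yellow",sides(d,(196,170,230,211),lambda im:V(im)>138,(11,11,11,11)))
for p,z in (((608,85),92),((592,410),92),((649,230),92),((718,230),92),((640,362),92),((712,369),92)): print(p,plane(d,C(*p),z).round(1))
c=cv2.resize(d["frame"][186:246,330:390,::-1],None,fx=10,fy=10,interpolation=cv2.INTER_CUBIC)
cv2.imwrite("pics/slic.png",np.clip((c.astype(float)-60)*1.7,0,255).astype(np.uint8))
E
```

```text
insert near [462.2  -6.1] 1.18 48
insert right [521.6 -24.2] 6.17 104
insert far [575.1  15.9] 8.55 49
insert left [515.6  28.1] 6.11 104
  x ext 573.5 458.9 y ext -27.2 -79.8 centre [518.9   2. ] yaw 6.14Traceback (most recent call last):
  File "<stdin>", line 11, in <module>
  File "h.py", line 33, in sides
    pw=plane(d,p[q],dict(zip(("far","near","left","right"),zs))[k])[:,:2]
       ~~~~~^^^^^^^^^^^^^^^^^^^^^^^^^^^^^^^^^^^^^^^^^^^^^^^^^^^^^^^
  File "h.py", line 9, in plane
    c,v=ray(d,uv); return c+v*((z-c[2])/v[:,2])[:,None]
        ~~~^^^^^^
  File "h.py", line 5, in ray
    n=cv2.undistortPoints(np.float64(uv).reshape(-1,1,2),d["mtx"],d["distortion"]).reshape(-1,2)
      ~~~~~~~~~~~~~~~~~~~^^^^^^^^^^^^^^^^^^^^^^^^^^^^^^^^^^^^^^^^^^^^^^^^^^^^^^^^^
cv2.error: OpenCV(4.12.0) /io/opencv/modules/calib3d/src/undistort.dispatch.cpp:347: error: (-215:Assertion failed) CV_IS_MAT(_src) && CV_IS_MAT(_dst) && (_src->rows == 1 || _src->cols == 1) && (_dst->rows == 1 || _dst->cols == 1) && _src->cols + _src->rows - 1 == _dst->rows + _dst->cols - 1 && (CV_MAT_TYPE(_src->type) == CV_32FC2 || CV_MAT_TYPE(_src->type) == CV_64FC2) && (CV_MAT_TYPE(_dst->type) == CV_32FC2 || CV_MAT_TYPE(_dst->type) == CV_64FC2) in function 'cvUndistortPointsInternal'
```

```bash
sed -i 's/<6)&/<bw)\&/; s/close=9):/close=9,bw=6):/' h.py
python3 - <<'E'
from h import *
d=vision.get_image("top")
V=lambda im:im.max(2)
def show(n,*a):
    try: L=sides(d,*a)
    except Exception as e: print(n,"fail");return
    lo=np.radians(np.mean([L["left"][1],L["right"][1]]));ux=np.array([np.cos(lo),np.sin(lo)]);uy=np.array([-ux[1],ux[0]])
    f,ne,l,r=[L[k][0] for k in("far","near","left","right")]
    print(n,{k:(round(v[1],1),v[2]) for k,v in L.items()},"x ext",(f@ux).round(1),(ne@ux).round(1),"y ext",(l@uy).round(1),(r@uy).round(1),"centre",(ux*(f@ux+ne@ux)/2+uy*(l@uy+r@uy)/2).round(1),"yaw",np.degrees(lo).round(2))
C=lambda x,y:(190+x/4,136+y/4)
show("tray",(192,168,268,232),lambda im:V(im)<125,(13,0,13,0),25,14)
show("phone",(293,136,326,186),lambda im:V(im)<105,(83,28,55,55),9,10)
show("yellow",(198,172,228,210),lambda im:V(im)>138,(11,11,11,11),9,10)
for n,p,z in (("deckL",(608,85),92),("deckL2",(592,410),92),("pkt",(649,230),92),("",(718,230),92),("",(640,362),92),("",(712,369),92),("tray",(80,147),13),("",(298,199),13),("",(245,372),0),("",(25,315),0),("divider far",(218,183),13),("div near",(183,313),13),("div2",(143,168),13),("",(112,300),13),("phone",(437,15),83),("",(519,17),83),("",(436,190),28),("",(520,190),28)): print(n,p,plane(d,C(*p),z).round(1)[0,:2])
c=cv2.resize(d["frame"][186:246,330:390,::-1],None,fx=10,fy=10,interpolation=cv2.INTER_CUBIC)
cv2.imwrite("pics/slic.png",np.clip((c.astype(float)-60)*1.7,0,255).astype(np.uint8))
E
```

```text
tray {'right': (np.float32(-5.8), 133), 'far': (np.float32(-5.7), 168), 'left': (np.float32(-5.2), 129), 'near': (np.float32(-5.5), 175)} x ext 607.2 452.7 y ext 372.7 173.5 centre [553.5 221.5] yaw -5.45
phone {'near': (np.float32(8.5), 65), 'right': (np.float32(8.9), 133), 'far': (np.float32(8.4), 63), 'left': (np.float32(9.7), 132)} x ext 770.2 631.6 y ext -111.6 -182.8 centre [715.5 -31.9] yaw 9.31
yellow {'near': (np.float32(15.5), 74), 'right': (np.float32(3.4), 12), 'far': (np.float32(8.4), 146), 'left': (np.float32(13.4), 104)} x ext 682.1 546.6 y ext 255.3 161.3 centre [577.4 295.7] yaw 8.39
deckL (608, 85) [ 732.3 -143.1]
deckL2 (592, 410) [ 453.4 -169.8]
pkt (649, 230) [ 610.  -194.4]
 (718, 230) [ 618.4 -250.4]
 (640, 362) [ 498.3 -202.3]
 (712, 369) [ 501.1 -260.2]
tray (80, 147) [639. 312.]
 (298, 199) [619.6 111.1]
 (245, 372) [463.4 129.1]
 (25, 315) [484.1 329.3]
divider far (218, 183) [623.8 183.4]
div near (183, 313) [503.4 189.5]
div2 (143, 168) [627.8 252. ]
 (112, 300) [505.6 252.9]
phone (437, 15) [778.7  11.3]
 (519, 17) [787.1 -58.6]
 (436, 190) [640.4  -8.2]
 (520, 190) [651.1 -79.7]
```

View pics/slic.png

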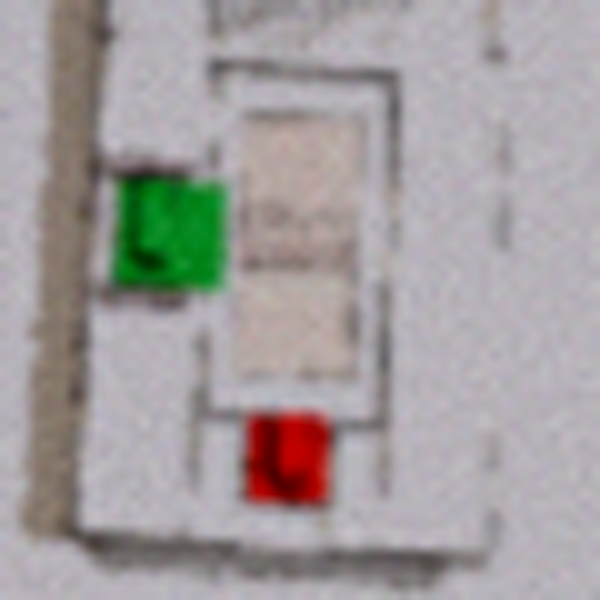

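The crop shows the slicer pocket outline with corners (212,65), (398,75), (383,420), (205,412) and centre (299,243). The plate centre is at (298,245), the red ear at (288,458) and the green catch at about (168,235).

```bash
cat >> h.py <<'E'
def frame(yaw,tilt=0): # insert/phone axes: yaw about world z, then far end raised by tilt (deg)
    return R.from_euler("ZY",[yaw,-tilt],degrees=True)
def to(p,yaw,tilt=0):
    s,e,Q=tcp(); T=frame(yaw,tilt)*R.from_matrix(np.diag([-1.,1,-1]))
    rv=(Q.inv()*T).as_rotvec();D=np.array(p)-e
    print("at",e.round(1),"rot",rv.round(3),"| dp now-axes",Q.inv().apply(D).round(1),"| dp final-axes",T.inv().apply(D).round(1))
def tcp_for(o,yaw,tilt=0,h=26): # tcp to hold insert whose origin is o
    return np.array(o)+frame(yaw,tilt).apply([-73,0,h])
E
python3 - <<'E'
from h import *
d=vision.get_image("top")
C=lambda x,y:(330+x/10-.45,186+y/10-.45)
for n,p,z in(("pkt",(299.5,243),92),("plate",(298,245),90),("redear",(288,458),98),("green",(168,235),104),("gr nose",(225,235),95),("gr left",(115,235),95),("bow etc",(398,75),92),("",(383,420),92),("",(212,65),92),("",(205,412),92)):print(n,plane(d,C(*p),z).round(1)[0,:2])
print("yellow",plane(d,(190+95.5/4,136+223/4),11).round(1))
t=tcp_for((519,2,4),6.1);print(t);to(t+[0,0,120],6.1)
E
```

```text
pkt [ 558.1 -225.2]
plate [ 557.9 -224.8]
redear [ 484.8 -230.8]
green [ 550.8 -182.7]
gr nose [ 556.3 -200.9]
gr left [ 551.  -165.6]
bow etc [ 619.9 -249.7]
 [ 503.3 -259.4]
 [ 614.3 -188.8]
 [ 497.5 -202.5]
yellow [[572.4 283.1  11. ]]
[446.41333008  -5.75727721  30.        ]
at [270.6 563.2 243.5] rot [-0.    -0.    -0.554] | dp now-axes [-404.9 -436.7   93.7] | dp final-axes [-114.4 -584.4   93.5]
```

>>> {"fn": "send_rows", "kwargs": {
  "commands": [
    {"dp":[0,0,0],"rotation":[0,0,-0.185],"jaw":60},
    {"dp":[0,0,0],"rotation":[0,0,-0.185],"jaw":60},
    {"dp":[0,0,0],"rotation":[0,0,-0.184],"jaw":60},
    {"dp":[-11,-58,9],"rotation":[0,0,0],"jaw":60},
    {"dp":[-11,-58,9],"rotation":[0,0,0],"jaw":60},
    {"dp":[-11,-58,9],"rotation":[0,0,0],"jaw":60},
    {"dp":[-11,-58,9],"rotation":[0,0,0],"jaw":60},
    {"dp":[-11,-58,9],"rotation":[0,0,0],"jaw":60}
  ],
  "squeeze": 40
}}

```text
time_s: 1.3
ee_pos: [356.5, 279.0, 198.7]
tool_rot: [0.0, -0.053, 0.999, 0.0]
ft_force: [1.6, 0.3, -0.9]
gripper_width: 0.601
grasp_force: 0.0
```

```bash
python3 -c "
from h import *
to([446.4,-5.8,150],6.1);print(tcp()[0]['qpos'].round(2))"
```

```text
at [356.5 279.  198.7] rot [ 0.     0.001 -0.   ] | dp now-axes [ -59.2 -292.7   48.6] | dp final-axes [ -59.1 -292.8   48.7]
[-0.75  0.21 -0.03  2.03  0.01  0.9   0.89]
```

>>> {"fn": "send_rows", "kwargs": {
  "commands": [
    {"dp":[-11,-56,9],"rotation":[0,0,0],"jaw":60},
    {"dp":[-12,-59,10],"rotation":[0,0,0],"jaw":60},
    {"dp":[-12,-59,10],"rotation":[0,0,0],"jaw":60},
    {"dp":[-12,-59,10],"rotation":[0,0,0],"jaw":60},
    {"dp":[-12,-59,10],"rotation":[0,0,0],"jaw":60},
    {"dp":[0,0,0],"rotation":[0,0,0],"jaw":60},
    {"dp":[0,0,30],"rotation":[0,0,0],"jaw":60},
    {"dp":[0,0,0],"rotation":[0,0,0],"jaw":60}
  ]
}}

```text
time_s: 2.3
ee_pos: [444.2, -2.7, 118.7]
tool_rot: [-0.002, -0.053, 0.999, 0.0]
ft_force: [-0.9, -0.0, 0.7]
gripper_width: 0.597
grasp_force: 0.0
```

```bash
python3 - <<'E'
from h import *
to([446.4,-5.8,30],6.1);print(tcp()[0]['qpos'].round(2))
for n in("top","scene"):
    d=vision.get_image(n)
    p,_=cv2.projectPoints(np.array([[446.4,-5.8,30.]]),cv2.Rodrigues(d["extrinsics"][:3,:3])[0],d["extrinsics"][:3,3],d["mtx"],d["distortion"]);p=p.ravel();print(p)
    x,y=int(p[0]),int(p[1]);im=np.ascontiguousarray(d["frame"][:,:,::-1])
    cv2.imwrite(f"pics/{n}1.png",cv2.resize(im[max(0,y-45):y+45,x-60:x+60],None,fx=6,fy=6,interpolation=cv2.INTER_CUBIC))
E
python3 -c "
import cv2,numpy as np
a=cv2.imread('pics/top1.png');b=cv2.imread('pics/scene1.png')
cv2.imwrite('pics/pair1.png',cv2.resize(np.hstack([a,b]),(800,300)))"
```

```text
at [444.2  -2.7 118.7] rot [ 0.    -0.003  0.   ] | dp now-axes [-2.1 -3.4 88.7] | dp final-axes [-1.8 -3.3 88.7]
[-0.23  0.31  0.15  2.15 -0.07  0.69  1.64]
[288.52248589 237.60117857]
[344.92640284 244.98651963]
```

View pics/pair1.png

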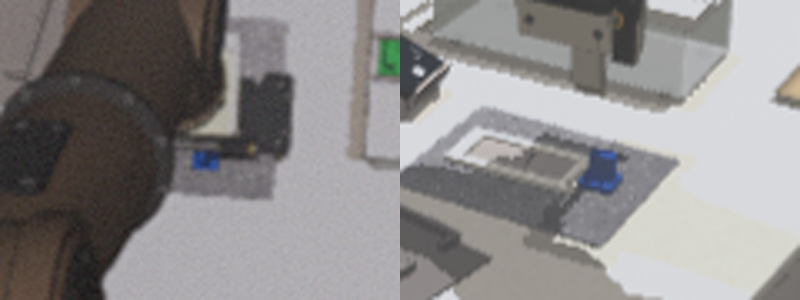

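The right half shows the blue tab at (603,165), which matches the projected target. The gripper is above it, so I descend and pinch.

>>> {"fn": "send_rows", "kwargs": {
  "commands": [
    {"dp":[-2,-3,30],"rotation":[0,0,0],"jaw":60},
    {"dp":[0,0,30],"rotation":[0,0,0],"jaw":60},
    {"dp":[0,0,20],"rotation":[0,0,0],"jaw":60},
    {"dp":[0,0,8.5],"rotation":[0,0,0],"jaw":60},
    {"dp":[0,0,0],"rotation":[0,0,0],"jaw":60},
    {"dp":[0,0,0],"rotation":[0,0,0],"jaw":0},
    {"dp":[0,0,0],"rotation":[0,0,0],"jaw":0},
    {"dp":[0,0,0],"rotation":[0,0,0],"jaw":0}
  ]
}}

```text
time_s: 3.4
ee_pos: [448.3, -6.0, 31.7]
tool_rot: [0.0, -0.053, 0.999, 0.0]
ft_force: [-0.5, 0.2, 1.0]
gripper_width: 0.324
grasp_force: 0.0
```

>>> {"fn": "send_rows", "kwargs": {
  "commands": [
    {"dp":[0,0,0],"rotation":[0,0,0],"jaw":0},
    {"dp":[0,0,0],"rotation":[0,0,0],"jaw":0},
    {"dp":[0,0,0],"rotation":[0,0,0],"jaw":0},
    {"dp":[0,0,0],"rotation":[0,0,0],"jaw":0},
    {"dp":[0,0,-10],"rotation":[0,0,0],"jaw":0},
    {"dp":[0,0,-20],"rotation":[0,0,0],"jaw":0},
    {"dp":[0,0,-30],"rotation":[0,0,0],"jaw":0},
    {"dp":[0,0,0],"rotation":[0,0,0],"jaw":0}
  ]
}}

```text
time_s: 4.4
ee_pos: [449.3, -6.0, 93.2]
tool_rot: [0.002, -0.053, 0.999, 0.0]
ft_force: [0.4, 0.3, -1.2]
gripper_width: 0.118
grasp_force: 39.9
```

```bash
python3 - <<'E'
from h import *
t=tcp_for((560.1,153.5,4),-5.45);print(t);to(t+[0,0,50],-5.45);print(tcp()[0]['ft_force'])
d=vision.get_image("scene");im=d["frame"][:,:,::-1]
cv2.imwrite("pics/lift.png",cv2.resize(im[180:300,200:400],None,fx=4,fy=4,interpolation=cv2.INTER_CUBIC))
E
```

```text
[487.42999938 160.43332604  30.        ]
at [449.3  -6.   93.2] rot [0.001 0.004 0.201] | dp now-axes [-55.5 161.4  13.5] | dp final-axes [-22.2 169.3  13.2]
[ 0.37520851  0.307674   -1.23355264]
```

View pics/lift.png

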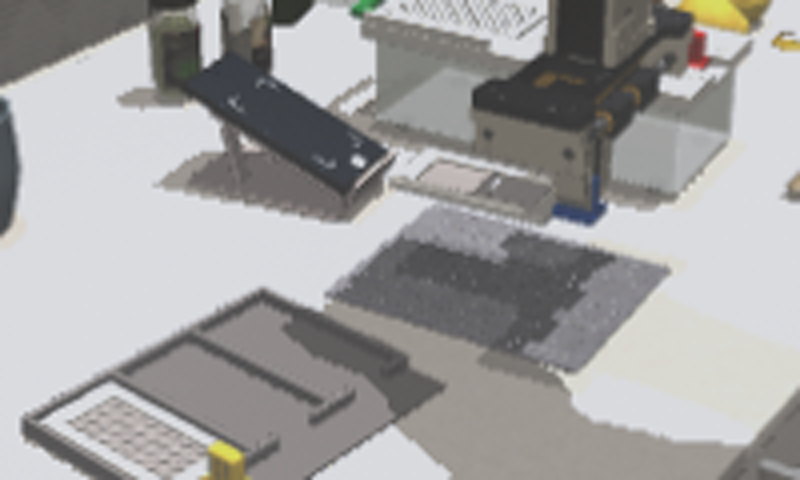

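The insert is held level by its tab, with the blue tab at (580,205). Pocket_0 is the empty pocket next to the mat. I move over it.

>>> {"fn": "send_rows", "kwargs": {
  "commands": [
    {"dp":[0,0,0],"rotation":[0,0,0.1],"jaw":0},
    {"dp":[0,0,0],"rotation":[0,0.003,0.1],"jaw":0},
    {"dp":[-6,42,3],"rotation":[0,0,0],"jaw":0},
    {"dp":[-6,42,3],"rotation":[0,0,0],"jaw":0},
    {"dp":[-6,42,3],"rotation":[0,0,0],"jaw":0},
    {"dp":[-6,42,3],"rotation":[0,0,0],"jaw":0},
    {"dp":[0,0,0],"rotation":[0,0,0],"jaw":0},
    {"dp":[0,0,0],"rotation":[0,0,0],"jaw":0}
  ]
}}

```text
time_s: 5.45
ee_pos: [486.8, 158.2, 78.3]
tool_rot: [-0.002, 0.047, 0.999, -0.001]
ft_force: [0.2, -0.7, -1.0]
gripper_width: 0.114
grasp_force: 39.9
```

```bash
python3 - <<'E'
from h import *
to([489.4,160.2,55],-5.45)
ims=[]
for n,r in(("top",(170,130,310,250)),("scene",(170,200,350,320))):
    d=vision.get_image(n);im=d["frame"][:,:,::-1];x0,y0,x1,y1=r
    ims.append(cv2.resize(im[y0:y1,x0:x1],(400,300),interpolation=cv2.INTER_CUBIC))
cv2.imwrite("pics/over.png",np.hstack(ims))
E
```

```text
at [486.8 158.2  78.3] rot [-0.002 -0.005  0.001] | dp now-axes [-2.5  2.3 23.3] | dp final-axes [-2.4  2.3 23.3]
```

View pics/over.png

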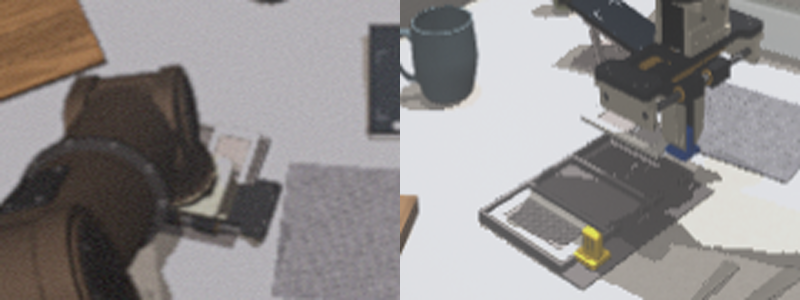

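The insert is over pocket_0, parallel to the tray. I lower it in steps.

>>> {"fn": "send_rows", "kwargs": {
  "commands": [
    {"dp":[-2.5,2.3,15],"rotation":[0,-0.004,0],"jaw":0},
    {"dp":[0,0,15],"rotation":[0,0,0],"jaw":0},
    {"dp":[0,0,4],"rotation":[0,0,0],"jaw":0},
    {"dp":[0,0,3],"rotation":[0,0,0],"jaw":0},
    {"dp":[0,0,3],"rotation":[0,0,0],"jaw":0},
    {"dp":[0,0,3],"rotation":[0,0,0],"jaw":0},
    {"dp":[0,0,0],"rotation":[0,0,0],"jaw":0},
    {"dp":[0,0,0],"rotation":[0,0,0],"jaw":0}
  ]
}}

```text
time_s: 6.55
ee_pos: [490.7, 162.0, 38.2]
tool_rot: [0.001, 0.047, 0.999, 0.001]
ft_force: [-7.5, -0.3, 26.8]
gripper_width: 0.122
grasp_force: 40.2
```

>>> {"fn": "send_rows", "kwargs": {
  "commands": [
    {"dp":[0,0,-5],"rotation":[0,0,0],"jaw":0},
    {"dp":[0,0,0],"rotation":[0,0,0],"jaw":0},
    {"dp":[0,0,0],"rotation":[0,0,0],"jaw":0},
    {"dp":[0,0,0],"rotation":[0,0,0],"jaw":0},
    {"dp":[0,0,0],"rotation":[0,0,0],"jaw":0},
    {"dp":[0,0,0],"rotation":[0,0,0],"jaw":0},
    {"dp":[0,0,0],"rotation":[0,0,0],"jaw":0},
    {"dp":[0,0,0],"rotation":[0,0,0],"jaw":0}
  ]
}}

```text
time_s: 7.55
ee_pos: [490.3, 161.0, 41.1]
tool_rot: [0.001, 0.047, 0.999, -0.0]
ft_force: [1.2, -0.1, -1.4]
gripper_width: 0.117
grasp_force: 39.9
```

```bash
python3 - <<'E'
from h import *
s=tcp()[0];print(s["ee_pos"],s["ft_force"],s["ft_torque"],s["tool_rot"])
ims=[]
for n,r in(("top",(210,150,290,210)),("scene",(210,230,330,320))):
    d=vision.get_image(n);im=d["frame"][:,:,::-1];x0,y0,x1,y1=r
    ims.append(cv2.resize(im[y0:y1,x0:x1],(400,300) if n=="x" else (400,300),interpolation=cv2.INTER_CUBIC))
cv2.imwrite("pics/near.png",np.clip(np.hstack(ims)*1.3,0,255).astype(np.uint8))
E
```

```text
[490.26284637 161.02796913  41.11330669] [ 1.19456373 -0.13110902 -1.40446485] [ 0.07897399  0.03320274 -0.01847891] [ 5.08893929e-04  4.69510435e-02  9.98897059e-01 -7.95555728e-05]
```

View pics/near.png

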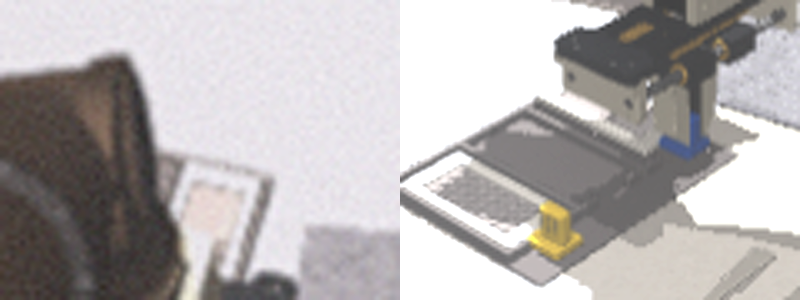

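>>> {"fn": "send_rows", "kwargs": {
  "commands": [
    {"dp":[0,0,2],"rotation":[0,0,0],"jaw":0},
    {"dp":[0,0,2],"rotation":[0,0,0],"jaw":0},
    {"dp":[0,0,0],"rotation":[0,0,0],"jaw":0},
    {"dp":[0,0,0],"rotation":[0,0,0],"jaw":0},
    {"dp":[0,0,0],"rotation":[0,0,0],"jaw":0},
    {"dp":[0,0,0],"rotation":[0,0,0],"jaw":0},
    {"dp":[0,0,0],"rotation":[0,0,0],"jaw":0},
    {"dp":[0,0,0],"rotation":[0,0,0],"jaw":0}
  ]
}}

```text
time_s: 8.65
ee_pos: [490.5, 161.5, 38.6]
tool_rot: [0.001, 0.047, 0.999, 0.001]
ft_force: [-5.2, 0.4, 23.7]
gripper_width: 0.116
grasp_force: 40.1
```

```bash
python3 - <<'E'
from h import *
s=tcp()[0];print(s["ee_pos"],s["ft_force"],s["ft_torque"])
E
```

```text
[490.52923284 161.45252245  38.59525312] [-5.19406159  0.42678166 23.74932319] [-0.54160822  1.23565627 -0.11951291]
```

>>> {"fn": "send_rows", "kwargs": {
  "commands": [
    {"dp":[0,0,-2.5],"rotation":[0,0,0],"jaw":0},
    {"dp":[0,2,0],"rotation":[0,0,0],"jaw":0},
    {"dp":[0,0,0],"rotation":[0,0,0],"jaw":0},
    {"dp":[0,0,1.5],"rotation":[0,0,0],"jaw":0},
    {"dp":[0,0,1.5],"rotation":[0,0,0],"jaw":0},
    {"dp":[0,0,1],"rotation":[0,0,0],"jaw":0},
    {"dp":[0,0,0],"rotation":[0,0,0],"jaw":0},
    {"dp":[0,0,0],"rotation":[0,0,0],"jaw":0}
  ]
}}

```text
time_s: 9.65
ee_pos: [490.4, 163.1, 35.6]
tool_rot: [0.0, 0.047, 0.999, -0.0]
ft_force: [-0.4, 1.9, -1.3]
gripper_width: 0.116
grasp_force: 39.9
```

```bash
python3 - <<'E'
from h import *
s=tcp()[0];print(s["ee_pos"],s["ft_force"],s["ft_torque"])
to([489.4,160.2,30],-5.45)
d=vision.get_image("top");im=d["frame"]
# edge profiles: tray right/far outer edges and insert right/far edges, along tray axes
T=frame(-5.45).as_matrix()[:2,:2]
E=d["extrinsics"];g=im.max(2).astype(np.float32)
def pix(xy,z):
    P=np.c_[xy,np.full(len(xy),float(z))]
    return cv2.projectPoints(P,cv2.Rodrigues(E[:3,:3])[0],E[:3,3],d["mtx"],d["distortion"])[0].reshape(-1,2)
a=np.arange(-1,14.1,1)*1.0
o=np.array([543,206.])
for z in (20,):
  ys=np.arange(-50,-15,1.);xs=np.arange(10,45,2.)
  pr=[cv2.remap(g,*[q.reshape(-1,1).astype(np.float32) for q in pix((np.c_[np.full(len(ys),x),ys]+o)@T.T,z).T],cv2.INTER_CUBIC).ravel() for x in xs]
  print("y prof",list(zip(ys.astype(int),np.mean(pr,0).astype(int))))
  xx=np.arange(48,80,1.);yy=np.arange(-22,10,2.)
  pr=[cv2.remap(g,*[q.reshape(-1,1).astype(np.float32) for q in pix((np.c_[xx,np.full(len(xx),y)]+o)@T.T,z).T],cv2.INTER_CUBIC).ravel() for y in yy]
  print("x prof",list(zip(xx.astype(int),np.mean(pr,0).astype(int))))
E
```

```text
[490.39401185 163.13433643  35.58644072] [-0.39544313  1.89632689 -1.29932517] [0.39297709 0.04520405 0.00526535]
at [490.4 163.1  35.6] rot [-0.     0.001  0.001] | dp now-axes [ 0.7 -3.   5.6] | dp final-axes [ 0.7 -3.   5.6]
y prof [(np.int64(-50), np.int64(180)), (np.int64(-49), np.int64(180)), (np.int64(-48), np.int64(180)), (np.int64(-47), np.int64(180)), (np.int64(-46), np.int64(181)), (np.int64(-45), np.int64(182)), (np.int64(-44), np.int64(183)), (np.int64(-43), np.int64(183)), (np.int64(-42), np.int64(181)), (np.int64(-41), np.int64(175)), (np.int64(-40), np.int64(165)), (np.int64(-39), np.int64(152)), (np.int64(-38), np.int64(136)), (np.int64(-37), np.int64(122)), (np.int64(-36), np.int64(112)), (np.int64(-35), np.int64(109)), (np.int64(-34), np.int64(109)), (np.int64(-33), np.int64(110)), (np.int64(-32), np.int64(111)), (np.int64(-31), np.int64(114)), (np.int64(-30), np.int64(120)), (np.int64(-29), np.int64(131)), (np.int64(-28), np.int64(145)), (np.int64(-27), np.int64(159)), (np.int64(-26), np.int64(170)), (np.int64(-25), np.int64(177)), (np.int64(-24), np.int64(179)), 
[... 555 characters left out ...]
), np.int64(168)), (np.int64(58), np.int64(161)), (np.int64(59), np.int64(152)), (np.int64(60), np.int64(145)), (np.int64(61), np.int64(141)), (np.int64(62), np.int64(140)), (np.int64(63), np.int64(142)), (np.int64(64), np.int64(146)), (np.int64(65), np.int64(152)), (np.int64(66), np.int64(159)), (np.int64(67), np.int64(166)), (np.int64(68), np.int64(173)), (np.int64(69), np.int64(178)), (np.int64(70), np.int64(180)), (np.int64(71), np.int64(181)), (np.int64(72), np.int64(181)), (np.int64(73), np.int64(181)), (np.int64(74), np.int64(180)), (np.int64(75), np.int64(180)), (np.int64(76), np.int64(180)), (np.int64(77), np.int64(180)), (np.int64(78), np.int64(180)), (np.int64(79), np.int64(180))]
```

It has dropped in past the wall tops. I continue down to the floor.

>>> {"fn": "send_rows", "kwargs": {
  "commands": [
    {"dp":[0,0,2],"rotation":[0,0,0],"jaw":0},
    {"dp":[0,0,2],"rotation":[0,0,0],"jaw":0},
    {"dp":[0,0,1],"rotation":[0,0,0],"jaw":0},
    {"dp":[0,0,0.5],"rotation":[0,0,0],"jaw":0},
    {"dp":[0,0,0],"rotation":[0,0,0],"jaw":0},
    {"dp":[0,0,0],"rotation":[0,0,0],"jaw":0},
    {"dp":[0,0,0],"rotation":[0,0,0],"jaw":0},
    {"dp":[0,0,0],"rotation":[0,0,0],"jaw":0}
  ]
}}

```text
time_s: 10.7
ee_pos: [490.6, 163.0, 30.9]
tool_rot: [0.001, 0.047, 0.999, 0.0]
ft_force: [-2.5, 0.0, 13.0]
gripper_width: 0.114
grasp_force: 40.0
```

Seated: the TCP height matches the one at the grasp on the 4 mm mat. I release and lift.

>>> {"fn": "send_rows", "kwargs": {
  "commands": [
    {"dp":[0,0,0],"rotation":[0,0,0],"jaw":40},
    {"dp":[0,0,0],"rotation":[0,0,0],"jaw":40},
    {"dp":[0,0,0],"rotation":[0,0,0],"jaw":40},
    {"dp":[0,0,-10],"rotation":[0,0,0],"jaw":40},
    {"dp":[0,0,-30],"rotation":[0,0,0],"jaw":40},
    {"dp":[0,0,-50],"rotation":[0,0,0],"jaw":40},
    {"dp":[0,0,-50],"rotation":[0,0,0],"jaw":40},
    {"dp":[0,0,-50],"rotation":[0,0,0],"jaw":40}
  ]
}}

```text
time_s: 11.7
ee_pos: [489.7, 162.5, 222.2]
tool_rot: [0.0, 0.047, 0.999, -0.0]
ft_force: [1.5, 0.2, -0.1]
gripper_width: 0.4
grasp_force: 0.0
```

```bash
python3 - <<'E'
from h import *
p=np.array([558,-225,0])+frame(5.5).apply([0,46,0]);p[2]=115;print(p)
to(p+[0,0,90],5.5)
ims=[]
for n,r in(("top",(195,160,275,220)),("scene",(210,230,330,320))):
    d=vision.get_image(n);im=d["frame"][:,:,::-1];x0,y0,x1,y1=r
    ims.append(cv2.resize(im[y0:y1,x0:x1],(400,300),interpolation=cv2.INTER_CUBIC))
cv2.imwrite("pics/rel.png",np.hstack(ims))
E
```

```text
[ 553.59109538 -179.21177488  115.        ]
at [489.7 162.5 222.2] rot [-0.001  0.001 -0.19 ] | dp now-axes [ -95.7 -334.2   17.4] | dp final-axes [ -30.8 -346.3   17.2]
```

View pics/rel.png

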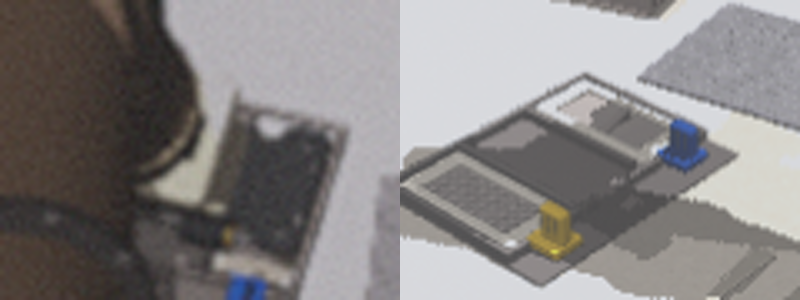

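The blue insert lies flat in pocket_0 with its ear in the notch, blue tab at (683,140). Next is the catch.

>>> {"fn": "send_rows", "kwargs": {
  "commands": [
    {"dp":[0,0,0],"rotation":[0,0,-0.095],"jaw":40},
    {"dp":[0,0,0],"rotation":[0,0,-0.095],"jaw":40},
    {"dp":[-5,-58,3],"rotation":[0,0,0],"jaw":40},
    {"dp":[-5,-58,3],"rotation":[0,0,0],"jaw":40},
    {"dp":[-5,-58,3],"rotation":[0,0,0],"jaw":40},
    {"dp":[-5,-58,3],"rotation":[0,0,0],"jaw":40},
    {"dp":[-5,-58,3],"rotation":[0,0,0],"jaw":40},
    {"dp":[-5,-56,3],"rotation":[0,0,0],"jaw":40}
  ]
}}

```text
time_s: 12.8
ee_pos: [552.9, -180.4, 201.9]
tool_rot: [0.0, -0.048, 0.999, -0.0]
ft_force: [1.4, 0.5, 0.1]
gripper_width: 0.4
grasp_force: 0.0
```

>>> {"fn": "send_rows", "kwargs": {
  "commands": [
    {"dp":[0,0,0],"rotation":[0,0,0],"jaw":40},
    {"dp":[0,0,0],"rotation":[0,0,0],"jaw":40},
    {"dp":[0,0,20],"rotation":[0,0,0],"jaw":40},
    {"dp":[0,0,0],"rotation":[0,0,0],"jaw":40},
    {"dp":[0,0,0],"rotation":[0,0,0],"jaw":40},
    {"dp":[0,0,0],"rotation":[0,0,0],"jaw":40},
    {"dp":[0,0,0],"rotation":[0,0,0],"jaw":40},
    {"dp":[0,0,0],"rotation":[0,0,0],"jaw":40}
  ]
}}

```text
time_s: 13.8
ee_pos: [553.5, -178.5, 182.5]
tool_rot: [0.001, -0.048, 0.999, -0.0]
ft_force: [0.1, -0.2, -0.0]
gripper_width: 0.397
grasp_force: 0.0
```

```bash
python3 - <<'E'
from h import *
to([553.6,-179.2,115],5.5)
# second opinion from scene view: green grip and red tab blobs
d=vision.get_image("scene")
for n,lo,hi,z in (("red",(0,150,60),(8,255,255),100),("green",(50,120,40),(85,255,255),104)):
    for a,cc,m in blobs(d,lo,hi,(270,160,420,230))[:3]: print(n,a,cc.round(1),plane(d,cc,z).round(1))
E
```

```text
at [ 553.5 -178.5  182.5] rot [-0.     0.001  0.   ] | dp now-axes [ 0.  -0.7 67.5] | dp final-axes [-0.1 -0.7 67.5]
red 6 [372.5 187.8] [[ 494.8 -250.9  100. ]]
green 26 [295.2 177.9] [[ 729.8 -170.5  104. ]]
```

>>> {"fn": "send_rows", "kwargs": {
  "commands": [
    {"dp":[0,0,25],"rotation":[0,0,0],"jaw":40},
    {"dp":[0,0,25],"rotation":[0,0,0],"jaw":40},
    {"dp":[0,0,12],"rotation":[0,0,0],"jaw":40},
    {"dp":[0,0,5],"rotation":[0,0,0],"jaw":40},
    {"dp":[0,0,0],"rotation":[0,0,0],"jaw":40},
    {"dp":[0,0,0],"rotation":[0,0,0],"jaw":0},
    {"dp":[0,0,0],"rotation":[0,0,0],"jaw":0},
    {"dp":[0,0,0],"rotation":[0,0,0],"jaw":0}
  ],
  "squeeze": 12
}}

```text
time_s: 14.85
ee_pos: [553.6, -177.6, 115.6]
tool_rot: [0.001, -0.048, 0.999, 0.0]
ft_force: [-2.2, 16.2, 9.5]
gripper_width: 0.124
grasp_force: 8.3
```

>>> {"fn": "send_rows", "kwargs": {
  "commands": [
    {"dp":[0,0,0],"rotation":[0,0,0],"jaw":0},
    {"dp":[0,0,0],"rotation":[0,0,0],"jaw":0},
    {"dp":[0,3,0],"rotation":[0,0,0],"jaw":0},
    {"dp":[0,3,0],"rotation":[0,0,0],"jaw":0},
    {"dp":[0,3,0],"rotation":[0,0,0],"jaw":0},
    {"dp":[0,2,0],"rotation":[0,0,0],"jaw":0},
    {"dp":[0,0,0],"rotation":[0,0,0],"jaw":0},
    {"dp":[0,0,0],"rotation":[0,0,0],"jaw":0}
  ]
}}

```text
time_s: 15.85
ee_pos: [552.7, -167.3, 115.6]
tool_rot: [0.001, -0.048, 0.999, -0.0]
ft_force: [-0.3, -0.5, 5.5]
gripper_width: 0.106
grasp_force: 12.0
```

>>> {"fn": "send_rows", "kwargs": {
  "commands": [
    {"dp":[0,2,0],"rotation":[0,0,0],"jaw":0},
    {"dp":[0,2,0],"rotation":[0,0,0],"jaw":0},
    {"dp":[0,1,0],"rotation":[0,0,0],"jaw":0},
    {"dp":[0,0,0],"rotation":[0,0,0],"jaw":0},
    {"dp":[0,0,0],"rotation":[0,0,0],"jaw":0},
    {"dp":[0,0,0],"rotation":[0,0,0],"jaw":0},
    {"dp":[0,0,0],"rotation":[0,0,0],"jaw":0},
    {"dp":[0,0,0],"rotation":[0,0,0],"jaw":0}
  ]
}}

```text
time_s: 16.85
ee_pos: [552.3, -162.5, 115.6]
tool_rot: [0.001, -0.048, 0.999, -0.0]
ft_force: [0.7, -1.2, 5.9]
gripper_width: 0.113
grasp_force: 12.0
```

>>> {"fn": "send_rows", "kwargs": {
  "commands": [
    {"dp":[0,2,0],"rotation":[0,0,0],"jaw":0},
    {"dp":[0,2,0],"rotation":[0,0,0],"jaw":0},
    {"dp":[0,0,0],"rotation":[0,0,0],"jaw":0},
    {"dp":[0,0,0],"rotation":[0,0,0],"jaw":0},
    {"dp":[0,0,0],"rotation":[0,0,0],"jaw":0},
    {"dp":[0,0,0],"rotation":[0,0,0],"jaw":0},
    {"dp":[0,0,0],"rotation":[0,0,0],"jaw":0},
    {"dp":[0,0,0],"rotation":[0,0,0],"jaw":0}
  ]
}}

```text
time_s: 17.85
ee_pos: [552.2, -161.5, 115.7]
tool_rot: [0.002, -0.047, 0.999, -0.002]
ft_force: [2.4, -9.4, 1.9]
gripper_width: 0.107
grasp_force: 12.0
```

The catch hit its end stop after about 16 mm of travel. I release, rise, and go over the red tab.

>>> {"fn": "send_rows", "kwargs": {
  "commands": [
    {"dp":[0,0,0],"rotation":[0,0,0],"jaw":40},
    {"dp":[0,0,0],"rotation":[0,0,0],"jaw":40},
    {"dp":[0,0,0],"rotation":[0,0,0],"jaw":40},
    {"dp":[0,0,-15],"rotation":[0,0,0],"jaw":40},
    {"dp":[0,0,-40],"rotation":[0,0,0],"jaw":40},
    {"dp":[30,-30,0],"rotation":[0,0,0],"jaw":40},
    {"dp":[30,-30,0],"rotation":[0,0,0],"jaw":40},
    {"dp":[0,0,0],"rotation":[0,0,0],"jaw":40}
  ],
  "squeeze": 40
}}

```text
time_s: 18.85
ee_pos: [495.3, -227.3, 171.5]
tool_rot: [0.001, -0.045, 0.999, -0.001]
ft_force: [0.2, 0.4, 0.4]
gripper_width: 0.399
grasp_force: 0.0
```

```bash
python3 - <<'E'
from h import *
to([485.3,-230.5,110],5.5)
d=vision.get_image("top")
for a,cc,m in blobs(d,(50,120,60),(85,255,255),(185,130,400,260))[:3]: print("green",a,cc.round(1),plane(d,cc,104).round(1))
d=vision.get_image("scene")
for n,lo,hi,z in (("red",(0,150,60),(8,255,255),100),("green",(50,120,40),(85,255,255),104)):
    for a,cc,m in blobs(d,lo,hi,(270,160,420,230))[:3]: print(n,a,cc.round(1),plane(d,cc,z).round(1))
E
```

```text
at [ 495.3 -227.3  171.5] rot [-0.002  0.001 -0.005] | dp now-axes [10.3 -2.2 61.5] | dp final-axes [10.2 -2.2 61.5]
green 47 [361.3 154.1] [[ 748.2 -205.8  104. ]]
green 26 [295.2 177.9] [[ 729.8 -170.5  104. ]]
```

>>> {"fn": "send_rows", "kwargs": {
  "commands": [
    {"dp":[10,-2,0],"rotation":[0,0,-0.005],"jaw":40},
    {"dp":[0,0,25],"rotation":[0,0,0],"jaw":40},
    {"dp":[0,0,20],"rotation":[0,0,0],"jaw":40},
    {"dp":[0,0,10],"rotation":[0,0,0],"jaw":40},
    {"dp":[0,0,5],"rotation":[0,0,0],"jaw":40},
    {"dp":[0,0,0],"rotation":[0,0,0],"jaw":40},
    {"dp":[0,0,0],"rotation":[0,0,0],"jaw":40},
    {"dp":[0,0,0],"rotation":[0,0,0],"jaw":40}
  ]
}}

```text
time_s: 19.95
ee_pos: [488.1, -227.1, 110.7]
tool_rot: [0.001, -0.051, 0.999, -0.0]
ft_force: [0.1, -0.3, -0.1]
gripper_width: 0.397
grasp_force: 0.0
```

>>> {"fn": "send_rows", "kwargs": {
  "commands": [
    {"dp":[0,0,0],"rotation":[0,0,0],"jaw":0},
    {"dp":[0,0,0],"rotation":[0,0,0],"jaw":0},
    {"dp":[0,0,0],"rotation":[0,0,0],"jaw":0},
    {"dp":[0,0,0],"rotation":[0,0,0],"jaw":0},
    {"dp":[0,0,0],"rotation":[0,0,0],"jaw":0},
    {"dp":[0,0,0],"rotation":[0,0,0],"jaw":0},
    {"dp":[0,0,0],"rotation":[0,0,0],"jaw":0},
    {"dp":[0,0,0],"rotation":[0,0,0],"jaw":0}
  ],
  "squeeze": 45
}}

```text
time_s: 20.95
ee_pos: [487.8, -227.1, 110.3]
tool_rot: [0.001, -0.051, 0.999, -0.0]
ft_force: [-0.3, -0.9, 1.5]
gripper_width: 0.113
grasp_force: 44.9
```

>>> {"fn": "send_rows", "kwargs": {
  "commands": [
    {"dp":[0,0,-4],"rotation":[0,0,0],"jaw":0},
    {"dp":[0,0,-4],"rotation":[0,0,0],"jaw":0},
    {"dp":[0,0,-8],"rotation":[0,0,0],"jaw":0},
    {"dp":[0,0,-15],"rotation":[0,0,0],"jaw":0},
    {"dp":[0,0,-25],"rotation":[0,0,0],"jaw":0},
    {"dp":[0,0,-30],"rotation":[0,0,0],"jaw":0},
    {"dp":[0,0,-30],"rotation":[0,0,0],"jaw":0},
    {"dp":[0,0,0],"rotation":[0,0,0],"jaw":0}
  ]
}}

```text
time_s: 21.95
ee_pos: [489.0, -227.7, 229.4]
tool_rot: [0.003, -0.05, 0.999, -0.001]
ft_force: [-0.7, 0.3, -0.7]
gripper_width: 0.12
grasp_force: 44.9
```

```bash
python3 - <<'E'
from h import *
cam=np.array([715,-31.5,0])+frame(8.8).apply([62.1,0,0]);cam[2]=80
o=cam+frame(8.8,22).apply([0,0,150]);t=o+frame(8.8,22).apply([-70.5,0,27.3]);print(cam,o,t)
to(t,8.8,22);print(tcp()[0]['qpos'].round(2))
d=vision.get_image("top")
for a,cc,m in blobs(d,(50,120,60),(85,255,255),(185,130,400,260))[:3]: print("green",a,cc.round(1),plane(d,cc,104).round(1))
E
```

```text
[776.36898249 -21.99957957  80.        ] [720.83945236 -30.59600501 219.07757819] [646.13608519 -42.16069726 217.97993258]
at [ 489.  -227.7  229.4] rot [-0.013 -0.378 -0.051] | dp now-axes [-175.   168.8   12. ] | dp final-axes [-166.   159.3   79.4]
[ 0.07  0.31  0.35  1.83 -0.12  1.02  2.14]
green 15 [352.1 154.1] [[ 743.7 -175.4  104. ]]
```

>>> {"fn": "send_rows", "kwargs": {
  "commands": [
    {"dp":[0,0,0],"rotation":[-0.004,-0.126,-0.017],"jaw":0},
    {"dp":[0,0,0],"rotation":[-0.004,-0.126,-0.017],"jaw":0},
    {"dp":[0,0,0],"rotation":[-0.004,-0.126,-0.017],"jaw":0},
    {"dp":[-30,29,14],"rotation":[0,0,0],"jaw":0},
    {"dp":[-30,29,14],"rotation":[0,0,0],"jaw":0},
    {"dp":[-30,29,14],"rotation":[0,0,0],"jaw":0},
    {"dp":[-30,29,14],"rotation":[0,0,0],"jaw":0},
    {"dp":[0,0,0],"rotation":[0,0,0],"jaw":0}
  ]
}}

```text
time_s: 23.0
ee_pos: [601.6, -87.9, 217.6]
tool_rot: [0.187, -0.078, 0.979, 0.016]
ft_force: [0.1, -1.3, -0.6]
gripper_width: 0.115
grasp_force: 44.9
```

```bash
python3 - <<'E'
from h import *
to([646.1,-42.2,218],8.8,22)
E
```

```text
at [601.6 -87.9 217.6] rot [ 0.005 -0.006  0.004] | dp now-axes [-47.6  38.1  18.6] | dp final-axes [-47.4  38.4  18.7]
```

>>> {"fn": "send_rows", "kwargs": {
  "commands": [
    {"dp":[-24,19,9.5],"rotation":[0.003,-0.003,0.002],"jaw":0},
    {"dp":[-23.5,19.2,9],"rotation":[0.002,-0.003,0.002],"jaw":0},
    {"dp":[0,0,0],"rotation":[0,0,0],"jaw":0},
    {"dp":[0,0,0],"rotation":[0,0,0],"jaw":0},
    {"dp":[0,0,0],"rotation":[0,0,0],"jaw":0},
    {"dp":[0,0,0],"rotation":[0,0,0],"jaw":0},
    {"dp":[0,0,0],"rotation":[0,0,0],"jaw":0},
    {"dp":[0,0,0],"rotation":[0,0,0],"jaw":0}
  ]
}}

```text
time_s: 24.0
ee_pos: [645.2, -46.8, 219.4]
tool_rot: [0.191, -0.072, 0.979, 0.013]
ft_force: [0.2, 0.4, -0.4]
gripper_width: 0.113
grasp_force: 44.9
```

```bash
python3 - <<'E'
from h import *
to([646.1,-42.2,218],8.8,22)
ims=[]
for n,r in(("top",(260,110,380,230)),("scene",(220,120,380,280))):
    d=vision.get_image(n);im=d["frame"][:,:,::-1];x0,y0,x1,y1=r
    ims.append(cv2.resize(im[y0:y1,x0:x1],(400,400),interpolation=cv2.INTER_CUBIC))
cv2.imwrite("pics/show.png",np.hstack(ims))
E
```

```text
at [645.2 -46.8 219.4] rot [-0.004  0.001 -0.005] | dp now-axes [-1.   4.4  1.9] | dp final-axes [-1.   4.4  1.9]
```

View pics/show.png

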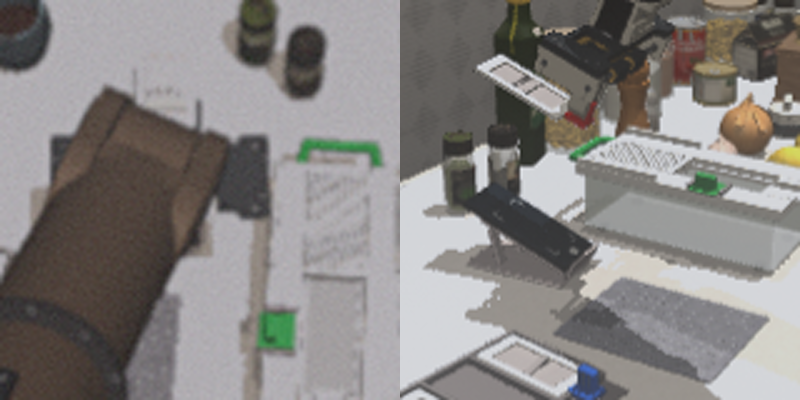

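The red insert is held parallel to the phone: its plate is at (525,85) and the phone at (530,228) in the right half. The catch is out and the slicer pocket is empty. I make a last small correction.

>>> {"fn": "send_rows", "kwargs": {
  "commands": [
    {"dp":[-1,4.4,2],"rotation":[-0.004,0,-0.004],"jaw":0},
    {"dp":[0,0,0],"rotation":[0,0,0],"jaw":0},
    {"dp":[0,0,0],"rotation":[0,0,0],"jaw":0},
    {"dp":[0,0,0],"rotation":[0,0,0],"jaw":0},
    {"dp":[0,0,0],"rotation":[0,0,0],"jaw":0},
    {"dp":[0,0,0],"rotation":[0,0,0],"jaw":0},
    {"dp":[0,0,0],"rotation":[0,0,0],"jaw":0},
    {"dp":[0,0,0],"rotation":[0,0,0],"jaw":0}
  ]
}}

```text
time_s: 25.1
ee_pos: [646.3, -42.1, 217.9]
tool_rot: [0.191, -0.075, 0.979, 0.015]
ft_force: [0.0, 0.3, -2.0]
gripper_width: 0.115
grasp_force: 44.9
```

```bash
python3 - <<'E'
from h import *
to([646.1,-42.2,218],8.8,22)
s,e,Q=tcp();print(s["joint_vel"].round(3))
d=vision.get_image("scene");E=d["extrinsics"]
F=Q*R.from_matrix(np.diag([-1.,1,-1]));o=e+F.apply([70.5,0,-27.3])
P=[o+F.apply([x,y,7]) for x,y in((58,28),(58,-28),(-58,28))]
ph=frame(8.8,22);cam=np.array([776.4,-22,80.]);P+=[cam+ph.apply([8,36,0]),cam+ph.apply([8,-36,0]),cam+ph.apply([-142,36,0]),cam+ph.apply([-142,-36,0])]
q=cv2.projectPoints(np.array(P),cv2.Rodrigues(E[:3,:3])[0],E[:3,3],d["mtx"],d["distortion"])[0].reshape(-1,2)
print(((q-[220,120])*2.5+[400,0]).round(0).tolist()) # in coordinates of pics/show.png
hsv=cv2.cvtColor(d["frame"],cv2.COLOR_RGB2HSV)
E
```

```text
at [646.3 -42.1 217.9] rot [ 0.001  0.001 -0.001] | dp now-axes [ 0.1 -0.1 -0.2] | dp final-axes [ 0.1 -0.1 -0.2]
[-0.     0.001 -0.002  0.001 -0.001  0.    -0.003]
[[469.0, 66.0], [495.0, 53.0], [553.0, 117.0], [462.0, 199.0], [494.0, 178.0], [567.0, 266.0], [595.0, 241.0]]
```

```bash
python3 -c "
from station import manip
print(manip.hand_in())"
```

```text
the job is handed in; nothing more can be done
None
```

Handed in: the blue insert lies in tray pocket_0 with its tab end in the notch, the catch is out to its stop, and the red insert is held still, underside to the phone, about 15 cm from the front camera by my measurements.

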